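Rock the returned gift boxes and sort out the ones that are not empty

ROBOT

A 6-joint arm with a two-finger parallel gripper is mounted at the origin on the work surface. World frame = base frame: x ahead of the robot, y to its left, z up, the work surface at z = 0. Lengths are in m, angles in rad, forces in N, time in s.
With the tool pointing down it reaches from about 0.35 to 0.975 m from the base axis. Payload 4.9 kg.
Tool frame: the origin (TCP) lies midway between the tips of the shut fingers; the grasp point (between the pads) lies 19 mm behind it; z points along the fingers, y is the line along which they close (so a half turn about z gives the same grasp; the last joint's range is limited). The gripper opens to 85 mm and grips with 20 to 120 N. Pads are 22 mm wide; open, the fingers measure 114 mm over their backs; the gripper's body (76 mm by 85 mm) begins 54 mm behind the grasp point. The pads swing forward as they close: fully open they stand 13 mm farther back than shut.
Start: joints at [-1.4, 0.053, 1.613, -0, 1.476, -0.119], TCP at [0.179, -0.599, 0.231] pointing down, gripper open.
Joint ranges: [-3.01, 3.01], [-1.01, 2.22], [0.06, 2.58], [-1.02, 4.17], [0.09, 2.62], [-3.14, 3.14]. Speed limits (rad/s): [2.57, 2.57, 3.14, 3.14, 3.14, 3.14].

INTERFACE

Orientations are given as a rotation vector (axis times angle).
In Python, from station import ctrl gives the robot as it stands. The module is installed in compiled form; this text tells all that it offers.
- The arm moves only by the shell command python3 -m handwheel 'ROWS' [OPENING] [FORCE]. ROWS is JSON, a list of rows, each a list of 2 entries, a list of its own where there are three numbers: the shift along the tool's x, y, z in cm, then the turn, a rotation vector about the tool's x, y, z in rad. In form: [[[tx, ty, tz], [ax, ay, az]], ...]. A call has 1 to 5 rows; each row is the pose to reach, as a shift and turn from the pose commanded when the call began, along the tool's axes at that moment; what a row does not reach only later rows make up. A row lasts 1/8 s, in which the tool goes at most 62.5 mm and 10.7 degrees, less where a joint would pass 70% of its speed; a pose out of reach is approached as far as the arm can. A call with a gripper value outside its range is refused whole. OPENING is the gripper's target within -1 to 1 (shut at 1, half-way at 0, fully open at -1), set as the call begins (- or left out, the last holds). The fingers move at their own pace and stop on an object; FORCE is the grip in N (left out, the last holds). Time passes only in rows, so rows that repeat a pose let the fingers close. It gives the time, the measured TCP pose, the force, the opening and the grip force at its end, in the units of the state.
- ctrl.get_obs(): the state, without advancing time (a new reading comes with each control period).
- ctrl.get_image(name): name is "scene" or "top" or "wrist"; returns the picture (480x640x3 uint8, blue, green, red); there is no depth.
- ctrl.calibration(name): a dict with "fx", "fy", "cx", "cy" (pixels), "k1" (the pictures are not rectified: a ray, as slopes to the right and down, at radius r is drawn at 1 + k1 r^2 times it, then the intrinsics apply), "R" (3x3) and "t" (3): a world point X has camera coordinates R X + t. Camera axes: x right, y down, z forward; pixel columns grow to the right and rows downward; lengths in m; the calibration is good to about 2 mm. A picture is of the moment at which its call begins: read the wrist's pose just before it. calibration takes no time and is no camera call; for the wrist camera it gives the pose at the moment of the call.
- ctrl.finish_job(): hands the job in; it is judged then, once.
Trained networks look in the newest picture that a camera, given by its name, has taken for a name from the list of things; names that differ only in an ending like _2 or _b are one class to them, and where a whole thing is asked for, a point or a joint stands for the part that bears it (a point fixed in the world has none). Each returns a list of dicts, best first, with "score" (0 to 1); they miss things now and then, are a little off and sometimes report something else, mostly with a low value. They report only what shows in the picture. A call takes as long as a camera call. They do not tell look-alikes from the thing itself.
- ctrl.look_for(camera, query): "position" ([column, row] in pixels, amid what is visible of it).
- ctrl.landmark_of(camera, query): "position" ([column, row] in pixels: a listed point, or the origin of a listed thing).
The state is a dict: "t": time; "q": joint angles; "dq": joint speeds; "effort": joint torques, N m; "tool_pos": TCP position; "tool_rot": TCP orientation; "contact_force": force on the tool from outside, world axes, zero at the start; "wrist_torque": the same for the moment, N m; "opening": finger opening in m; "grip_force": force on a finger pad.
Only numpy, scipy, OpenCV 4.12 (cv2) and the standard library are available. Lean on these libraries where they do the work, as an engineer would, in place of code of your own. Each camera call takes 0.05 s, during which the arm holds its last target. There are 200 camera calls.

TASK

The two closed gift boxes came back as emptied, but either may still hold a loose marble ball: check the green box and put it away first, then the black one. Lift each box clear of the table, tip its brass end down about 30 degrees for a moment, then its brass end up as far, and feel by its rattle or weight whether a ball is inside; then lay it flat, without dropping it, in the steel tray if it is empty or on the pink slab if it still holds a ball. Leave both boxes lying there on their undersides, not stacked, let go, and do not disturb the candles and stoneware around them.

Things in the scene. Friction and masses are not known exactly. Their poses are not given: they have to be found in the camera images.
- green_box: closed jade green stone-pattern wooden box, 150 (its x) by 60 by 60 high. Origin: centre of underside. Brass cap on its +x end. 0.11 to 0.15 kg empty. May hold one loose marble ball (42 mm, 0.10 to 0.12 kg) that rolls, when tipped, to 50 mm either way from the middle along x; either, both or neither box may. Starts level on the table. Grip across y, near the middle.
- green_box_brass_end (a point): centre of the green box's brass end face, 75 mm along its +x and 30 mm up
- black_box: closed black stone-pattern wooden box, 150 (its x) by 60 by 60 high. Origin: centre of underside. Brass cap on its +x end. 0.11 to 0.15 kg empty. May hold one loose marble ball (42 mm, 0.10 to 0.12 kg) that rolls, when tipped, to 50 mm either way from the middle along x; either, both or neither box may. Starts level on the table. Grip across y, near the middle.
- black_box_brass_end (a point): centre of the black box's brass end face, 75 mm along its +x and 30 mm up
- steel_tray: fixed, low, open dark steel tray for empty boxes: 210 (its x) by 230 (its y) outside, 5 mm walls, rim 18 mm high, floor top 5 mm above the table. Origin: centre of its underside. Both boxes fit side by side, each lying along the tray's x, 52 mm either side of its centre.
- pink_slab: fixed pink onyx slab for boxes that still hold a ball: 210 (its x) by 230 (its y), flat top 20 mm above the table, no rim. Origin: centre of its underside. Both boxes fit side by side, each lying along the slab's x, 52 mm either side of its centre.
- green_candle: bystander, loose: pale green stone candle pot, 76 mm across, 80 mm high; origin: centre of its underside. Leave it alone.
- black_candle: bystander, loose: black stone candle pot, 64 mm across, 55 mm high; origin: centre of its underside. Leave it alone.
- white_votive: bystander, loose: cream stone votive candle, 52 mm across, 45 mm high; origin: centre of its underside. Leave it alone.
- pink_dish: bystander, loose: round pink onyx dish, 120 mm across, 38 mm high; origin: centre of its underside. Leave it alone.
- onyx_pedestal: bystander, loose: cream onyx pedestal, 60 mm across at its top, 75 mm high; origin: centre of its underside. Leave it alone.
- marble_bowl: bystander, loose: white marble bowl, 84 mm across, 45 mm high; origin: centre of its underside. Leave it alone.
Not all that is in view belongs to the job. Several things look just like the green_box: the one meant starts farthest to the robot's right.

How it is judged:
On the way, in this order (a step that is already met when the one before it is completed fails the run):
1. the green box is held clear of the table, tipped with its brass end down by more than 17 degrees (height (world z) of green_box_brass_end above 0.03 m and height (world z) of green_box above 0.05 m and contact force between green_box and the fingers above 0.5 N and angle between green_box's own x axis and vertical above 1.871 rad), for 0.2 s.
2. then, still held clear, its brass end is tipped up by more than 17 degrees (height (world z) of green_box_brass_end above 0.03 m and height (world z) of green_box above 0.05 m and contact force between green_box and the fingers above 0.5 N and angle between green_box's own x axis and vertical below 1.271 rad), for 0.2 s.
3. the green box lies released in its right place: steel tray if empty, pink slab if it holds a ball (((x of green_box in the frame of pink_slab between -0.075 and 0.075 m and y of green_box in the frame of pink_slab between -0.09 and 0.09 m and height (world z) of green_box between 0.016 and 0.026 m and angle between green_box's own z axis and vertical below 0.06 rad and contact force between green_box and the fingers below 0.05 N and linear speed of green_box below 0.02 m/s and contact force between green_box and pink_slab above 1.78 N) or (x of green_box in the frame of steel_tray between -0.075 and 0.075 m and y of green_box in the frame of steel_tray between -0.09 and 0.09 m and height (world z) of green_box between 0.001 and 0.011 m and angle between green_box's own z axis and vertical below 0.06 rad and contact force between green_box and the fingers below 0.05 N and linear speed of green_box below 0.02 m/s and contact force between green_box and steel_tray between 0.7 and 1.78 N))), for 0.2 s.
4. the black box is held clear of the table, tipped with its brass end down by more than 17 degrees (height (world z) of black_box_brass_end above 0.03 m and height (world z) of black_box above 0.05 m and contact force between black_box and the fingers above 0.5 N and angle between black_box's own x axis and vertical above 1.871 rad), for 0.2 s.
5. then, still held clear, its brass end is tipped up by more than 17 degrees (height (world z) of black_box_brass_end above 0.03 m and height (world z) of black_box above 0.05 m and contact force between black_box and the fingers above 0.5 N and angle between black_box's own x axis and vertical below 1.271 rad), for 0.2 s.
6. the black box lies released in its right place: steel tray if empty, pink slab if it holds a ball (((x of black_box in the frame of pink_slab between -0.075 and 0.075 m and y of black_box in the frame of pink_slab between -0.09 and 0.09 m and height (world z) of black_box between 0.016 and 0.026 m and angle between black_box's own z axis and vertical below 0.06 rad and contact force between black_box and the fingers below 0.05 N and linear speed of black_box below 0.02 m/s and contact force between black_box and pink_slab above 1.78 N) or (x of black_box in the frame of steel_tray between -0.075 and 0.075 m and y of black_box in the frame of steel_tray between -0.09 and 0.09 m and height (world z) of black_box between 0.001 and 0.011 m and angle between black_box's own z axis and vertical below 0.06 rad and contact force between black_box and the fingers below 0.05 N and linear speed of black_box below 0.02 m/s and contact force between black_box and steel_tray between 0.7 and 1.78 N))), for 0.2 s.
At the end, for the whole second after the job is handed in: Each box rests flat (3.4 deg) on its underside, released and still: in the steel tray if empty, on the pink slab if it holds a ball (told by the weight resting there, under or over 1.78 N), its centre within 75 mm in x and 90 mm in y of the tray's or slab's centre (((x of green_box in the frame of pink_slab between -0.075 and 0.075 m and y of green_box in the frame of pink_slab between -0.09 and 0.09 m and height (world z) of green_box between 0.016 and 0.026 m and angle between green_box's own z axis and vertical below 0.06 rad and contact force between green_box and the fingers below 0.05 N and linear speed of green_box below 0.02 m/s and contact force between green_box and pink_slab above 1.78 N) or (x of green_box in the frame of steel_tray between -0.075 and 0.075 m and y of green_box in the frame of steel_tray between -0.09 and 0.09 m and height (world z) of green_box between 0.001 and 0.011 m and angle between green_box's own z axis and vertical below 0.06 rad and contact force between green_box and the fingers below 0.05 N and linear speed of green_box below 0.02 m/s and contact force between green_box and steel_tray between 0.7 and 1.78 N)) and ((x of black_box in the frame of pink_slab between -0.075 and 0.075 m and y of black_box in the frame of pink_slab between -0.09 and 0.09 m and height (world z) of black_box between 0.016 and 0.026 m and angle between black_box's own z axis and vertical below 0.06 rad and contact force between black_box and the fingers below 0.05 N and linear speed of black_box below 0.02 m/s and contact force between black_box and pink_slab above 1.78 N) or (x of black_box in the frame of steel_tray between -0.075 and 0.075 m and y of black_box in the frame of steel_tray between -0.09 and 0.09 m and height (world z) of black_box between 0.001 and 0.011 m and angle between black_box's own z axis and vertical below 0.06 rad and contact force between black_box and the fingers below 0.05 N and linear speed of black_box below 0.02 m/s and contact force between black_box and steel_tray between 0.7 and 1.78 N))); the robot touches nothing.
It fails at once if a box is dropped: falling, out of the fingers, its underside more than 50 mm above the table ((height (world z) of green_box above 0.05 m and contact force between green_box and the fingers below 0.05 N and linear speed of green_box above 0.25 m/s) or (height (world z) of black_box above 0.05 m and contact force between black_box and the fingers below 0.05 N and linear speed of black_box above 0.25 m/s)).
It fails at once if a bystander is moved by more than 30 mm (distance of any of green_candle, black_candle, white_votive, pink_dish, onyx_pedestal, marble_bowl from where it was at the start of the episode above 0.03 m).
It also fails if it takes over 72 s, if anything falls off the work surface, if the arm or the gripper's body presses on something with over 40 N, if the wrist force passes 120 N, or if a joint passes its speed limit or range.

## Working session

There is one attempt and no reset: what is moved stays moved. The work goes in short steps, Python scripts to look and compute and a shell command to move; the robot and the scene stay as the last step left them, time stands still between calls to the robot, and variables do not carry over. Pictures are saved under pics/ and viewed, at most 10 in all, crops included, and the job is handed in when it is done.

```bash
mkdir -p pics; cat > h.py <<'E'
import numpy as np, cv2
from station import ctrl
from scipy.spatial.transform import Rotation as R
def ray(cam,px,c=None):
    c=c or ctrl.calibration(cam)
    d=np.array([(px[0]-c['cx'])/c['fx'],(px[1]-c['cy'])/c['fy']]); u=d.copy()
    for _ in range(20): u=d/(1+c['k1']*(u@u))
    Rm=np.array(c['R']);t=np.array(c['t'])
    return -Rm.T@t, Rm.T@np.array([u[0],u[1],1])
def at(cam,px,z,c=None):
    o,d=ray(cam,px,c); return o+d*(z-o[2])/d[2]
def proj(cam,X,c=None):
    c=c or ctrl.calibration(cam)
    p=np.array(c['R'])@np.array(X)+np.array(c['t']);u=p[:2]/p[2];u=u*(1+c['k1']*(u@u))
    return u*[c['fx'],c['fy']]+[c['cx'],c['cy']]
E
python3 - <<'E'
from h import *
np.set_printoptions(precision=3,suppress=True)
o=ctrl.get_obs();print(o)
for cam in ["top","scene"]:
    cv2.imwrite(f"pics/{cam}0.png",ctrl.get_image(cam))
    qs=["green_box","black_box","steel_tray","pink_slab"]
    if cam=="top": qs+=["green_box_brass_end","black_box_brass_end","green_candle","black_candle","white_votive","pink_dish","onyx_pedestal","marble_bowl"]
    for q in qs:
        for r in ctrl.landmark_of(cam,q)[:4]:
            print(cam,q,round(r['score'],2),np.round(r['position']),at(cam,r['position'],0.03 if 'end' in q else 0)[:2])
E
```

```text
{'t': 0.0, 'q': array([-1.4  ,  0.053,  1.614,  0.   ,  1.476, -0.119]), 'dq': array([-0.002, -0.002, -0.002,  0.001, -0.001, -0.   ]), 'effort': array([ -0.   , -39.368, -37.018,  -0.   ,   0.007,  -0.   ]), 'tool_pos': array([ 0.178, -0.598,  0.23 ]), 'tool_rot': array([-3.107, -0.453,  0.   ]), 'contact_force': array([-0.493,  0.619, -0.439]), 'wrist_torque': array([-0.008, -0.001,  0.025]), 'grip_force': 0.0, 'opening': 0.08524211622757381}
top green_box 0.85 [317. 262.] [ 0.477 -0.031]
top green_box 0.82 [194. 357.] [0.249 0.271]
top black_box 0.66 [303. 189.] [0.662 0.001]
top steel_tray 0.88 [420. 249.] [ 0.505 -0.289]
top pink_slab 0.88 [187. 254.] [0.499 0.291]
top pink_slab 0.23 [196. 164.] [0.728 0.272]
top green_box_brass_end 0.8 [200. 325.] [0.326 0.25 ]
top green_box_brass_end 0.6 [293. 263.] [0.472 0.026]
top black_box_brass_end 0.97 [335. 185.] [ 0.665 -0.077]
top green_candle 0.92 [194. 162.] [0.733 0.277]
top green_candle 0.28 [292. 261.] [0.478 0.03 ]
top black_candle 0.83 [393. 156.] [ 0.744 -0.23 ]
top white_votive 0.88 [351. 307.] [ 0.365 -0.114]
top onyx_pedestal 0.6 [261. 310.] [0.36  0.107]
top marble_bowl 0.67 [452. 168.] [ 0.713 -0.378]
scene green_box 0.69 [308. 239.] [ 0.472 -0.041]
scene green_box 0.56 [422. 211.] [0.497 0.284]
scene black_box 0.58 [358. 288.] [0.667 0.   ]
scene black_box 0.57 [275. 355.] [ 0.752 -0.227]
scene black_box 0.54 [215. 276.] [ 0.498 -0.287]
scene steel_tray 0.93 [215. 274.] [ 0.493 -0.286]
scene pink_slab 0.64 [424. 207.] [0.485 0.296]
```

View pics/top0.png

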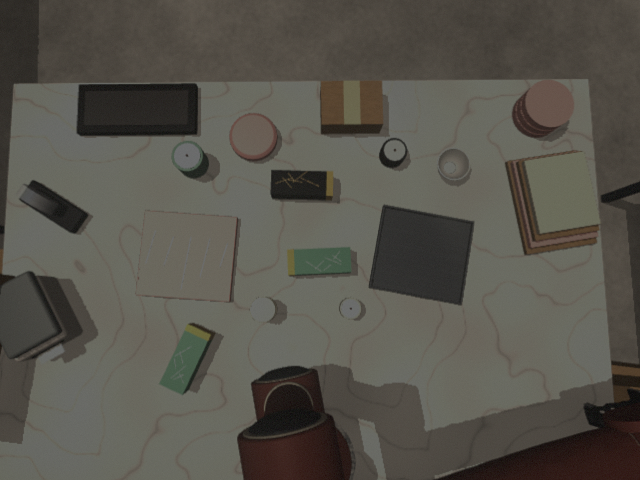

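View pics/scene0.png

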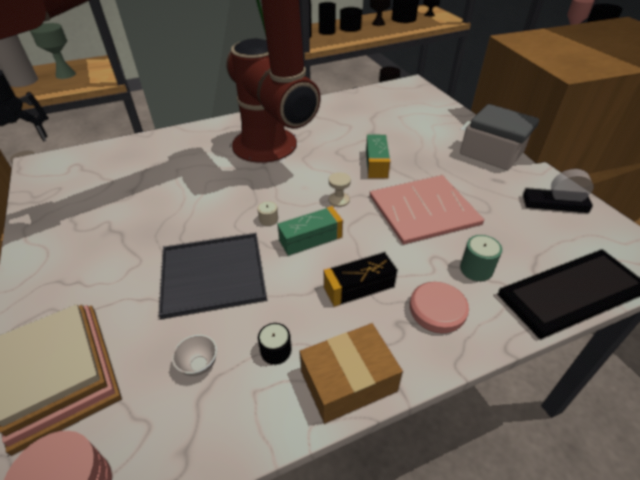

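Candidates for green_box: the one at top px (318,262), y≈-0.04, and the one at (187,358), y≈+0.27. Farthest to the robot's right is (318,262), with its brass end on the left. I'll check it in a close crop and measure the outlines.

```bash
python3 - <<'E'
from h import *
np.set_printoptions(precision=3,suppress=True)
im=cv2.imread("pics/top0.png");hsv=cv2.cvtColor(im,cv2.COLOR_BGR2HSV)
c=ctrl.calibration("top")
print(-np.array(c['R']).T@c['t'])
def rect(name,x0,y0,x1,y1,mask,z):
    m=np.zeros(im.shape[:2],np.uint8);m[y0:y1,x0:x1]=mask[y0:y1,x0:x1]*255
    m=cv2.morphologyEx(m,cv2.MORPH_CLOSE,np.ones((5,5)))
    cs,_=cv2.findContours(m,0,2);k=max(cs,key=cv2.contourArea)
    P=np.array([at("top",p[0]+0.0,z,c)[:2] for p in k],np.float32)
    r=cv2.minAreaRect(P*1000);print(name,r)
    return m
H,S,V=hsv[...,0],hsv[...,1],hsv[...,2]
for px in [(318,262),(291,262),(320,272),(300,185),(330,184),(420,250),(187,254),(330,240)]: print(px,hsv[px[1],px[0]])
rect("green",275,235,365,285,(S>75),.06)
rect("black",262,160,342,206,(V<60)|(S>90),.06)
rect("tray",360,195,482,312,V<75,.018)
big=cv2.resize(im[150:320,260:480],None,fx=3.5,fy=3.5,interpolation=2)
cv2.imwrite("pics/crop1.png",cv2.convertScaleAbs(big,alpha=1.6))
for n,ps in {"slab":[(145,210),(239,215),(233,301),(137,295)]}.items():
    P=np.array([at("top",p,.02,c)[:2] for p in ps]);print(n,P,P.mean(0))
E
```

```text
[ 0.385 -0.012  1.296]
(318, 262) [63 60 89]
(291, 262) [ 26 119 105]
(320, 272) [65 59 87]
(300, 185) [ 6 36 35]
(330, 184) [ 23 123 104]
(420, 250) [15 11 48]
(187, 254) [  0   0 108]
(330, 240) [ 34  19 107]
green ((472.42132568359375, 31.5849666595459), (62.063087463378906, 15.695512771606445), 2.655704975128174)
black ((658.7061767578125, 4.543495178222656), (148.99020385742188, 72.03378295898438), 87.95579528808594)
tray ((491.2542724609375, -289.28662109375), (232.45831298828125, 210.6167755126953), 78.60677337646484)
slab [[0.608 0.392]
 [0.593 0.16 ]
 [0.382 0.173]
 [0.4   0.406]] [0.496 0.283]
```

View pics/crop1.png

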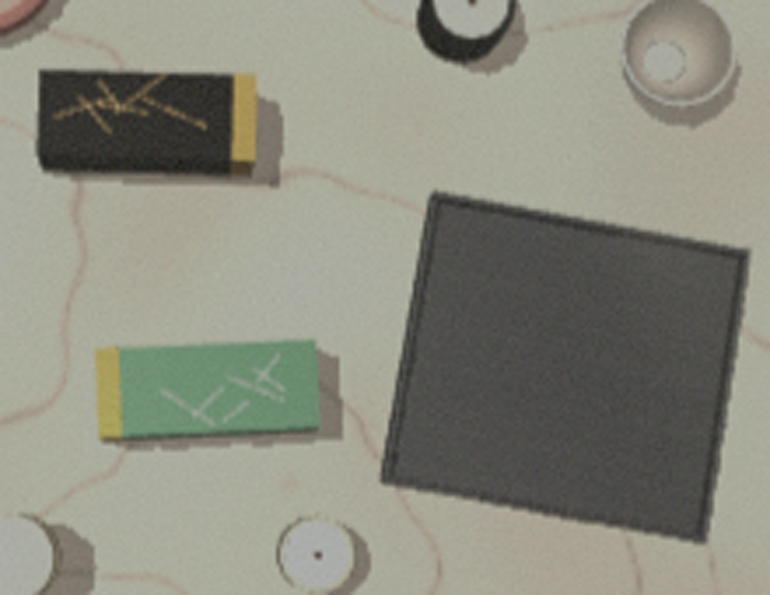

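The crop confirms it: the green box has its brass end at the left (crop px 108,392), the black box has its brass at the right (crop px 244,118), and the tray is turned about -11°.

```bash
cat >> h.py <<'E'
def go(x,y,z,yaw):
    """tool down, tool-y axis at world angle yaw (deg, mod 180 free): print shift cm, turn"""
    o=ctrl.get_obs();A=R.from_rotvec(o['tool_rot'])
    best=None
    for w in (yaw,yaw+180):
        a=np.radians(w);yv=np.array([np.cos(a),np.sin(a),0]);zv=np.array([0,0,-1.]);xv=np.cross(yv,zv)
        t=(A.inv()*R.from_matrix(np.c_[xv,yv,zv])).as_rotvec()
        if best is None or np.linalg.norm(t)<np.linalg.norm(best): best=t
    s=A.inv().apply(np.array([x,y,z])-o['tool_pos'])*100
    print("shift",np.round(s,2),"turn",np.round(best,3))
E
python3 - <<'E'
from h import *
np.set_printoptions(precision=4,suppress=True)
c=ctrl.calibration("top")
for n,ps in {"green":[(97,348),(315,340),(320,430),(100,438)],"black":[(40,70),(256,73),(254,164),(38,160)]}.items():
    P=np.array([at("top",np.array(p)/3.5+[260,150],.06,c)[:2] for p in ps])
    m=P.mean(0);print(n,P.tolist(),m,np.degrees(np.arctan2(*(P[1]-P[0]+P[2]-P[3])[::-1])))
    print([np.linalg.norm(P[i]-P[i-1]) for i in range(4)])
go(.468,-.038,.20,0)
print(ctrl.get_obs()['t'])
E
```

```text
green [[0.5025967251176687, 0.03844720709594244], [0.5063555289341094, -0.10989851455468676], [0.44514480774001025, -0.11202142291578783], [0.44152553643660725, 0.03680053682558259]] [ 0.4739 -0.0367] -88.57775336165051
[np.float64(0.06109338433821701), np.float64(0.14839333454766912), np.float64(0.06124752345206597), np.float64(0.14886596261748256)]
black [[0.69629828281817, 0.07670612162408744], [0.6926585880877167, -0.07284380956587806], [0.6285710391899804, -0.07038880542466765], [0.6329434161340244, 0.07822409361700534]] [0.6626 0.0029] -91.53925104647857
[np.float64(0.06337304925232132), np.float64(0.1495942154518493), np.float64(0.0641345536279244), np.float64(0.14867720552159736)]
shift [ 43.76 -45.48   3.13] turn [ 0.     0.    -1.281]
0.9
```

```bash
python3 -m handwheel '[[[44.3,-45.8,5],[0,0,-1.305]],[[44.3,-45.8,5],[0,0,-1.305]],[[44.3,-45.8,5],[0,0,-1.305]],[[44.3,-45.8,5],[0,0,-1.305]],[[44.3,-45.8,5],[0,0,-1.305]]]' -1 80
python3 - <<'E'
from h import *
go(.474,-.037,.18,1.4)
E
```

```text
t: 1.52
tool_pos: [0.3228, -0.3207, 0.2069]
tool_rot: [2.563, 1.816, 0.0]
contact_force: [0.8, -0.2, 0.1]
opening: 0.0856
grip_force: 0.0
shift [31.78  4.86  2.69] turn [ 0.001  0.    -0.362]
```

```bash
python3 -m handwheel '[[[31.8,4.9,2.7],[0,0,-0.362]],[[31.8,4.9,2.7],[0,0,-0.362]],[[31.8,4.9,2.7],[0,0,-0.362]],[[31.8,4.9,2.7],[0,0,-0.362]],[[31.8,4.9,2.7],[0,0,-0.362]]]'
python3 -m handwheel '[[[0,0,0],[0,0,0]],[[0,0,0],[0,0,0]],[[0,0,0],[0,0,0]]]'
python3 - <<'E'
from h import *
c=ctrl.calibration("wrist")
im=ctrl.get_image("wrist");cv2.imwrite("pics/w1.png",im)
for q in ["green_box","green_box_brass_end"]:
    for r in ctrl.landmark_of("wrist",q)[:2]: print(q,r['score'],r['position'],at("wrist",r['position'],.03 if 'end' in q else 0,c))
for X in [(.474+sx*.03,-.037+sy*.075,.06) for sx in(-1,1) for sy in (-1,1)]: print(proj("wrist",X,c))
go(.474,-.037,.01,1.4); print(ctrl.get_obs()['q'])
E
```

```text
t: 2.15
tool_pos: [0.4713, -0.0466, 0.1811]
tool_rot: [2.2, 2.241, 0.001]
contact_force: [-0.1, -0.1, -0.6]
opening: 0.0854
grip_force: 0.0
t: 2.52
tool_pos: [0.4702, -0.0498, 0.1809]
tool_rot: [2.203, 2.239, -0.0]
contact_force: [-0.0, -1.3, -0.3]
opening: 0.0855
grip_force: 0.0
green_box 0.76 [324.9, 197.5] [ 0.47727096 -0.03807368  0.        ]
green_box_brass_end 0.7 [317.9, 107.2] [0.46969152 0.03776527 0.03      ]
[283.02783511 300.31131032]
[280.9627892  102.96901292]
[357.45120175 301.38509181]
[367.12177379 104.49026064]
shift [ 1.28  0.39 17.09] turn [ 0.     0.    -0.008]
[-2.63040480e-01 -2.89369582e-01  2.01097470e+00 -6.86377633e-05
  1.41953590e+00 -2.79162659e-01]
```

View pics/w1.png

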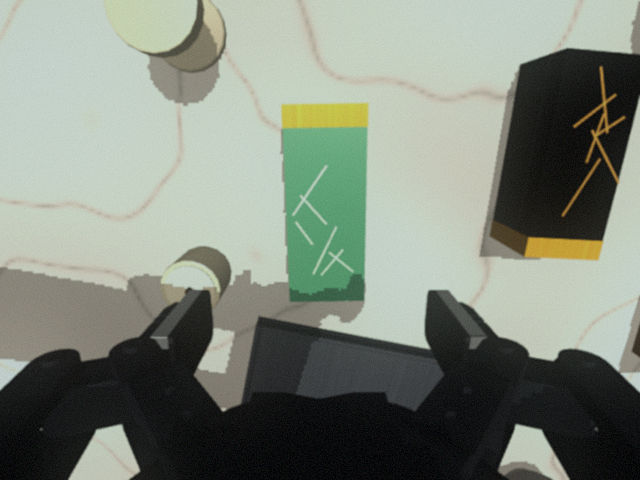

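The wrist view shows the green box with its top at px (283..368, 103..301), matching the estimate to within 2 mm; the votive is clear at (197,285).

```bash
python3 -m handwheel '[[[1.3,0.4,4],[0,0,-0.008]],[[1.3,0.4,8],[0,0,-0.008]],[[1.3,0.4,12],[0,0,-0.008]],[[1.3,0.4,15],[0,0,-0.008]],[[1.3,0.4,17.1],[0,0,-0.008]]]'
python3 -m handwheel '[[[0,0,0],[0,0,0]],[[0,0,0],[0,0,0]]]'
python3 -m handwheel '[[[0,0,0],[0,0,0]],[[0,0,0],[0,0,0]],[[0,0,0],[0,0,0]],[[0,0,0],[0,0,0]],[[0,0,0],[0,0,0]]]' 1 80
python3 -m handwheel '[[[0,0,0],[0,0,0]],[[0,0,0],[0,0,0]],[[0,0,0],[0,0,0]],[[0,0,0],[0,0,0]]]'
```

```text
t: 3.3
tool_pos: [0.4733, -0.0362, 0.0082]
tool_rot: [-2.193, -2.248, 0.001]
contact_force: [0.1, -0.3, -0.2]
opening: 0.0854
grip_force: 0.0
t: 3.55
tool_pos: [0.475, -0.0361, 0.0108]
tool_rot: [2.192, 2.249, 0.001]
contact_force: [0.6, -0.4, 0.7]
opening: 0.0852
grip_force: 0.0
t: 4.18
tool_pos: [0.4757, -0.0359, 0.0113]
tool_rot: [2.19, 2.249, 0.002]
contact_force: [0.8, 0.4, 6.9]
opening: 0.0589
grip_force: 86.6
t: 4.68
tool_pos: [0.4757, -0.0359, 0.0113]
tool_rot: [2.19, 2.249, 0.002]
contact_force: [0.2, -0.1, 5.9]
opening: 0.0594
grip_force: 86.6
```

Gripped. Lift, then read the weight and moment while held level.

```bash
python3 -m handwheel '[[[0,0,-3],[0,0,0]],[[0,0,-8],[0,0,0]],[[0,0,-13],[0,0,0]],[[0,0,-17],[0,0,0]],[[0,0,-19],[0,0,0]]]'
python3 -m handwheel '[[[0,0,0],[0,0,0]],[[0,0,0],[0,0,0]],[[0,0,0],[0,0,0]],[[0,0,0],[0,0,0]]]'
cat > rd.py <<'E'
from h import *
np.set_printoptions(precision=3,suppress=True)
F=[];T=[]
for i in range(5):
    ctrl.get_image("wrist");o=ctrl.get_obs();F.append(o['contact_force']);T.append(o['wrist_torque'])
A=R.from_rotvec(o['tool_rot']).as_matrix()
print("F",np.mean(F,0),np.std(F,0),"T",np.mean(T,0),np.std(T,0),"toolaxes x,y,z rows\n",A.T,"\nq",o['q'],"pos",o['tool_pos'],"t",o['t'],o['opening'])
E
python3 rd.py
```

```text
t: 5.3
tool_pos: [0.4747, -0.0356, 0.2017]
tool_rot: [2.19, 2.249, 0.002]
contact_force: [0.4, 0.3, -1.6]
opening: 0.0594
grip_force: 86.8
t: 5.8
tool_pos: [0.4736, -0.0354, 0.1982]
tool_rot: [-2.19, -2.249, 0.002]
contact_force: [-0.1, -0.5, -1.6]
opening: 0.0592
grip_force: 86.8
F [ 0.334  0.069 -2.346] [0.632 0.429 0.236] T [ 0.006 -0.002  0.028] [0.028 0.025 0.022] toolaxes x,y,z rows
 [[-0.026  1.     0.   ]
 [ 1.     0.026 -0.   ]
 [-0.     0.    -1.   ]] 
q [-0.231 -0.297  1.985  0.     1.453 -0.258] pos [ 0.474 -0.036  0.2  ] t 6.05 0.05881108537874112
```

```bash
python3 -m handwheel '[[[0,0,0],[0,-0.13,0]],[[0,0,0],[0,-0.26,0]],[[0,0,0],[0,-0.39,0]],[[0,0,0],[0,-0.52,0]],[[0,0,0],[0,-0.52,0]]]'
python3 -m handwheel '[[[0,0,0],[0,0,0]],[[0,0,0],[0,0,0]],[[0,0,0],[0,0,0]],[[0,0,0],[0,0,0]]]'
python3 rd.py
```

```text
t: 6.68
tool_pos: [0.4737, -0.0339, 0.1983]
tool_rot: [1.899, 1.957, -0.506]
contact_force: [0.4, -0.5, -2.9]
opening: 0.0592
grip_force: 87.7
t: 7.18
tool_pos: [0.4743, -0.0359, 0.2]
tool_rot: [1.902, 1.951, -0.505]
contact_force: [-0.9, -0.2, -1.9]
opening: 0.0589
grip_force: 87.7
F [-0.057 -0.086 -2.318] [0.341 0.514 0.435] T [ 0.38   0.016 -0.007] [0.024 0.029 0.036] toolaxes x,y,z rows
 [[-0.023  0.868 -0.497]
 [ 1.     0.026  0.   ]
 [ 0.013 -0.497 -0.868]] 
q [ 0.061 -0.249  2.009 -0.526  1.424  0.125] pos [ 0.474 -0.036  0.2  ] t 7.425 0.05948869485922566
```

Tipped brass down, 2.3 N in z. Now brass up.

```bash
python3 -m handwheel '[[[0,0,0],[0,0.17,0]],[[0,0,0],[0,0.34,0]],[[0,0,0],[0,0.51,0]],[[0,0,0],[0,0.68,0]],[[0,0,0],[0,0.85,0]]]'
python3 -m handwheel '[[[0,0,0],[0,0.1,0]],[[0,0,0],[0,0.19,0]],[[0,0,0],[0,0.19,0]],[[0,0,0],[0,0.19,0]],[[0,0,0],[0,0.19,0]]]'
python3 rd.py
```

```text
t: 8.05
tool_pos: [0.4746, -0.0361, 0.2008]
tool_rot: [-2.012, -2.067, -0.341]
contact_force: [-0.1, 1.2, -2.3]
opening: 0.0595
grip_force: 87.7
t: 8.68
tool_pos: [0.4744, -0.0351, 0.2002]
tool_rot: [-1.901, -1.954, -0.505]
contact_force: [-0.1, 0.1, -2.0]
opening: 0.0592
grip_force: 89.7
F [-0.019  0.042 -2.239] [0.391 0.446 0.669] T [-0.355 -0.006 -0.002] [0.016 0.014 0.031] toolaxes x,y,z rows
 [[-0.024  0.868  0.496]
 [ 1.     0.027  0.   ]
 [-0.013  0.496 -0.868]] 
q [-0.495 -0.178  1.949  0.446  1.641 -0.553] pos [ 0.474 -0.035  0.2  ] t 8.925 0.05911149677446887
```

```bash
python3 -m handwheel '[[[0,0,0],[0,-0.15,0]],[[0,0,0],[0,-0.3,0]],[[0,0,0],[0,-0.42,0]],[[0,0,0],[0,-0.52,0]],[[0,0,0],[0,-0.52,0]]]'
python3 -m handwheel '[[[0,0,0],[0,0,0]],[[0,0,0],[0,0,0]],[[0,0,0],[0,0,0]]]'
python3 rd.py
python3 - <<'E'
from h import *
# slab centre .496,.283 yaw -3.7: near half (y' = -52) box along slab x or along y
a=np.radians(-3.7)
for d in ((-.05,0),(.05,0)):
    p=np.array([.496,.283])+[d[0]*np.cos(a)-d[1]*np.sin(a),d[0]*np.sin(a)+d[1]*np.cos(a)];print(d,p)
go(.446,.286,.20,-3.7)
E
```

```text
t: 9.55
tool_pos: [0.4741, -0.034, 0.2]
tool_rot: [-2.188, -2.253, -0.002]
contact_force: [-0.5, -0.8, -2.7]
opening: 0.0591
grip_force: 89.8
t: 9.93
tool_pos: [0.4742, -0.0361, 0.1996]
tool_rot: [-2.193, -2.249, -0.0]
contact_force: [-0.2, -0.5, -3.1]
opening: 0.0589
grip_force: 89.8
F [ 0.307 -0.061 -2.205] [0.496 0.325 0.472] T [ 0.037  0.012 -0.001] [0.025 0.009 0.026] toolaxes x,y,z rows
 [[-0.026  1.     0.   ]
 [ 1.     0.026 -0.   ]
 [-0.     0.    -1.   ]] 
q [-0.232 -0.297  1.985  0.     1.453 -0.258] pos [ 0.474 -0.036  0.2  ] t 10.175 0.05915016689567146
(-0.05, 0) [0.44610422 0.28622662]
(0.05, 0) [0.54589578 0.27977338]
shift [ 3.223e+01 -1.980e+00 -2.000e-02] turn [-0.    -0.     0.091]
```

Weight ≈2.3 N (empty at most 1.47 N), and the level moment shifted after tipping, so the green box holds a ball and goes on the slab.

```bash
python3 -m handwheel '[[[6,-0.4,0],[0,0,0.02]],[[12,-0.8,0],[0,0,0.04]],[[18,-1.2,0],[0,0,0.06]],[[24,-1.6,0],[0,0,0.08]],[[29,-1.9,0],[0,0,0.091]]]'
python3 -m handwheel '[[[2,0,0],[0,0,0]],[[3.2,0,0],[0,0,0]],[[3.2,0,0],[0,0,0]],[[3.2,0,0],[0,0,0]]]'
python3 rd.py
python3 - <<'E'
from h import *
go(.446,.286,.034,-3.7)
E
```

```text
t: 10.8
tool_pos: [0.4471, 0.2561, 0.2]
tool_rot: [2.291, 2.149, 0.001]
contact_force: [1.0, -0.0, -2.1]
opening: 0.0589
grip_force: 89.8
t: 11.3
tool_pos: [0.4499, 0.2846, 0.1996]
tool_rot: [2.293, 2.147, -0.001]
contact_force: [0.9, -0.2, -2.4]
opening: 0.0593
grip_force: 89.8
F [ 0.255  0.059 -2.233] [0.315 0.627 0.496] T [-0.035 -0.012  0.01 ] [0.014 0.03  0.038] toolaxes x,y,z rows
 [[ 0.066  0.998 -0.   ]
 [ 0.998 -0.066  0.   ]
 [ 0.    -0.    -1.   ]] 
q [ 0.425 -0.148  1.86  -0.     1.43   0.491] pos [0.45  0.285 0.2  ] t 11.55 0.059107291355508795
shift [ 0.06 -0.39 16.58] turn [ 0.     0.    -0.001]
```

```bash
python3 -m handwheel '[[[0,-0.4,5],[0,0,0]],[[0,-0.4,10],[0,0,0]],[[0,-0.4,13.5],[0,0,0]],[[0,-0.4,15.5],[0,0,0]],[[0,-0.4,16.4],[0,0,0]]]'
python3 -m handwheel '[[[0,0,0.1],[0,0,0]],[[0,0,0.2],[0,0,0]],[[0,0,0.3],[0,0,0]],[[0,0,0.4],[0,0,0]],[[0,0,0.4],[0,0,0]]]'
python3 rd.py
```

```text
t: 12.18
tool_pos: [0.4449, 0.2854, 0.0343]
tool_rot: [-2.292, -2.148, 0.004]
contact_force: [0.1, 0.1, -0.6]
opening: 0.0596
grip_force: 89.9
t: 12.8
tool_pos: [0.4457, 0.2861, 0.0319]
tool_rot: [2.292, 2.149, 0.0]
contact_force: [0.3, 0.1, -2.9]
opening: 0.0594
grip_force: 89.9
F [ 0.049  0.179 -1.756] [0.264 0.468 0.405] T [-0.06   0.005 -0.006] [0.043 0.009 0.025] toolaxes x,y,z rows
 [[ 0.064  0.998  0.   ]
 [ 0.998 -0.064  0.   ]
 [ 0.     0.    -1.   ]] 
q [ 0.43   0.041  1.982 -0.     1.118  0.495] pos [0.446 0.286 0.032] t 13.05 0.05916368741351892
```

```bash
python3 -m handwheel '[[[0,0,0.05],[0,0,0]],[[0,0,0.1],[0,0,0]],[[0,0,0.15],[0,0,0]],[[0,0,0.15],[0,0,0]]]'
python3 -m handwheel '[[[0,0,0],[0,0,0]],[[0,0,0],[0,0,0]]]'
python3 rd.py
```

```text
t: 13.55
tool_pos: [0.446, 0.2862, 0.0313]
tool_rot: [2.292, 2.149, 0.0]
contact_force: [-3.1, -1.3, 5.0]
opening: 0.0592
grip_force: 90.9
t: 13.8
tool_pos: [0.446, 0.2862, 0.0314]
tool_rot: [2.292, 2.149, 0.001]
contact_force: [-3.2, -1.2, 6.4]
opening: 0.0587
grip_force: 90.9
F [-3.342 -1.738  5.9  ] [0.261 0.212 0.521] T [-0.345  0.421 -0.005] [0.032 0.049 0.019] toolaxes x,y,z rows
 [[ 0.064  0.998  0.   ]
 [ 0.998 -0.064  0.   ]
 [ 0.     0.    -1.   ]] 
q [ 0.43   0.043  1.981 -0.     1.117  0.495] pos [0.446 0.286 0.031] t 14.05 0.05883931150535483
```

In contact. Release, retreat, and check.

```bash
python3 -m handwheel '[[[0,0,0],[0,0,0]],[[0,0,0],[0,0,0]],[[0,0,0],[0,0,0]],[[0,0,0],[0,0,0]],[[0,0,0],[0,0,0]]]' -1
python3 -m handwheel '[[[0,0,-3],[0,0,0]],[[0,0,-7],[0,0,0]],[[0,0,-12],[0,0,0]],[[0,0,-17],[0,0,0]],[[0,0,-17],[0,0,0]]]'
python3 -m handwheel '[[[0,0,0],[0,0,0]],[[0,0,0],[0,0,0]]]'
python3 - <<'E'
from h import *
np.set_printoptions(precision=3,suppress=True)
c=ctrl.calibration("wrist");w=ctrl.get_image("wrist");t=ctrl.get_image("top")
cv2.imwrite("pics/place1.png",np.hstack([cv2.resize(w,(400,300)),cv2.resize(t[130:370,100:420],(400,300))]))
for q,z in [("green_box",.02),("green_box_brass_end",.05)]:
    for r in ctrl.landmark_of("wrist",q)[:2]: print(q,r['score'],r['position'],at("wrist",r['position'],z,c))
go(.663,.003,.20,-1.5);o=ctrl.get_obs();print(o['tool_pos'],o['t'],o['opening'])
E
```

```text
t: 14.68
tool_pos: [0.4456, 0.2861, 0.0302]
tool_rot: [-2.292, -2.149, 0.0]
contact_force: [-0.5, -0.5, -0.1]
opening: 0.0853
grip_force: 0.0
t: 15.3
tool_pos: [0.4484, 0.2874, 0.2062]
tool_rot: [2.289, 2.146, 0.016]
contact_force: [0.1, 0.0, -0.3]
opening: 0.0857
grip_force: 0.0
t: 15.55
tool_pos: [0.4446, 0.2856, 0.198]
tool_rot: [-2.291, -2.148, 0.005]
contact_force: [-0.0, -0.4, -0.7]
opening: 0.0856
grip_force: 0.0
green_box 0.76 [128.9, 229.0] [0.267 0.279 0.02 ]
green_box 0.7 [322.5, 210.8] [0.449 0.285 0.02 ]
green_box_brass_end 0.71 [186.6, 263.3] [0.329 0.253 0.05 ]
green_box_brass_end 0.69 [605.7, 194.5] [0.685 0.29  0.05 ]
shift [-26.82  23.57  -0.12] turn [-0.002  0.001 -0.038]
[0.445 0.286 0.199] 15.75 0.08550051140958502
```

View pics/place1.png

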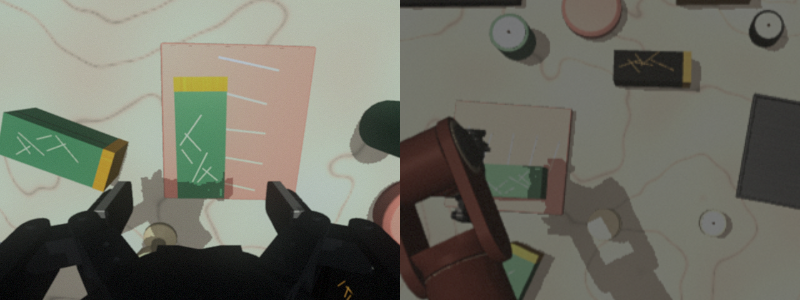

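The green box lies flat on the near half of the slab (left panel, px 174-227 × 77-198), clear of everything. Now to the black box.

```bash
python3 -m handwheel '[[[-26.8,23.6,0],[0,0,-0.038]],[[-26.8,23.6,0],[0,0,-0.038]],[[-26.8,23.6,0],[0,0,-0.038]],[[-26.8,23.6,0],[0,0,-0.038]],[[-26.8,23.6,0],[0,0,-0.038]]]'
python3 -m handwheel '[[[0,0,0],[0,0,0]],[[0,0,0],[0,0,0]],[[0,0,0],[0,0,0]]]'
python3 - <<'E'
from h import *
np.set_printoptions(precision=3,suppress=True)
c=ctrl.calibration("wrist");w=ctrl.get_image("wrist");cv2.imwrite("pics/w2.png",w)
for q,z in [("black_box",0),("black_box_brass_end",.03)]:
    for r in ctrl.landmark_of("wrist",q)[:2]: print(q,r['score'],r['position'],at("wrist",r['position'],z,c))
print([proj("wrist",(.663+sx*.03,.003+sy*.075,.06),c) for sx in(-1,1) for sy in (-1,1)])
go(.663,.003,.01,-1.5);print(ctrl.get_obs()['tool_pos'])
E
```

```text
t: 16.38
tool_pos: [0.6375, 0.0369, 0.1997]
tool_rot: [-2.25, -2.191, 0.0]
contact_force: [-0.5, 0.7, 1.3]
opening: 0.0855
grip_force: 0.0
t: 16.75
tool_pos: [0.6359, 0.0399, 0.2]
tool_rot: [-2.249, -2.193, 0.0]
contact_force: [-0.4, -0.5, -0.4]
opening: 0.0855
grip_force: 0.0
black_box 0.93 [348.3, 239.8] [0.666 0.005 0.   ]
[array([316.94 , 342.129]), array([311.937, 173.013]), array([383.911, 340.541]), array([388.613, 171.155])]
shift [-3.62  2.78 19.04] turn [ 0.    -0.     0.001]
[0.636 0.04  0.2  ]
```

View pics/w2.png

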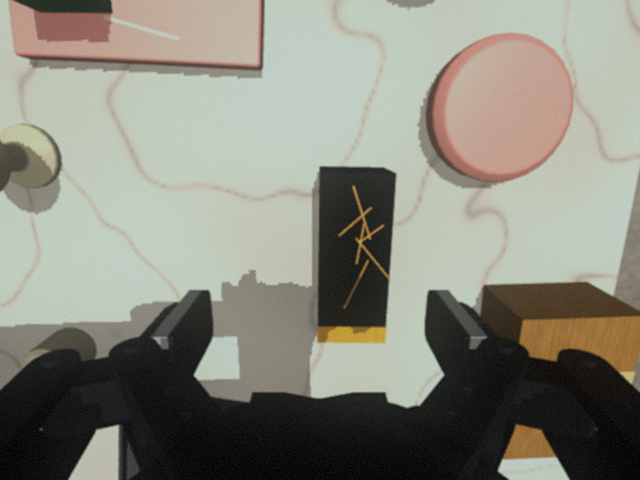

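The black box is at px (320..396, 168..342) with brass toward the bottom, about 4 mm further out and 1° off the first estimate; the dish and the wooden box are clear of the fingers.

```bash
python3 -m handwheel '[[[-3.6,3.1,4],[0,0,0.017]],[[-3.6,3.1,9],[0,0,0.017]],[[-3.6,3.1,14],[0,0,0.017]],[[-3.6,3.1,17],[0,0,0.017]],[[-3.6,3.1,19],[0,0,0.017]]]'
python3 -m handwheel '[[[0,0,0],[0,0,0]],[[0,0,0],[0,0,0]]]'
python3 -m handwheel '[[[0,0,0],[0,0,0]],[[0,0,0],[0,0,0]],[[0,0,0],[0,0,0]],[[0,0,0],[0,0,0]],[[0,0,0],[0,0,0]]]' 1 80
python3 -m handwheel '[[[0,0,0],[0,0,0]],[[0,0,0],[0,0,0]],[[0,0,0],[0,0,0]],[[0,0,0],[0,0,0]]]'
```

```text
t: 17.52
tool_pos: [0.6656, 0.0026, 0.0084]
tool_rot: [-2.267, -2.172, 0.002]
contact_force: [0.5, -1.1, 0.1]
opening: 0.0854
grip_force: 0.0
t: 17.77
tool_pos: [0.6681, 0.002, 0.0122]
tool_rot: [2.267, 2.171, 0.003]
contact_force: [0.8, -0.0, 0.3]
opening: 0.0859
grip_force: 0.0
t: 18.4
tool_pos: [0.6682, 0.0017, 0.0123]
tool_rot: [2.268, 2.171, 0.003]
contact_force: [0.9, -0.4, 6.2]
opening: 0.0587
grip_force: 86.3
t: 18.9
tool_pos: [0.6682, 0.0017, 0.0123]
tool_rot: [2.267, 2.171, 0.003]
contact_force: [1.2, -0.8, 5.9]
opening: 0.0591
grip_force: 86.3
```

```bash
python3 -m handwheel '[[[0,0,-3],[0,0,0]],[[0,0,-8],[0,0,0]],[[0,0,-13],[0,0,0]],[[0,0,-17],[0,0,0]],[[0,0,-19],[0,0,0]]]'
python3 -m handwheel '[[[0,0,0],[0,0,0]],[[0,0,0],[0,0,0]],[[0,0,0],[0,0,0]],[[0,0,0],[0,0,0]]]'
python3 rd.py
python3 -m handwheel '[[[0,0,0],[0,0.13,0]],[[0,0,0],[0,0.26,0]],[[0,0,0],[0,0.39,0]],[[0,0,0],[0,0.52,0]],[[0,0,0],[0,0.52,0]]]'
python3 -m handwheel '[[[0,0,0],[0,0,0]],[[0,0,0],[0,0,0]],[[0,0,0],[0,0,0]],[[0,0,0],[0,0,0]]]'
python3 rd.py
```

```text
t: 19.52
tool_pos: [0.6674, 0.0018, 0.2029]
tool_rot: [2.267, 2.171, 0.003]
contact_force: [-0.7, -0.3, -2.0]
opening: 0.0593
grip_force: 86.2
t: 20.02
tool_pos: [0.666, 0.0019, 0.1985]
tool_rot: [-2.268, -2.171, 0.003]
contact_force: [-0.2, -0.3, -1.0]
opening: 0.0592
grip_force: 86.2
F [-0.035  0.341 -1.059] [0.432 0.16  0.501] T [0.004 0.001 0.023] [0.016 0.045 0.023] toolaxes x,y,z rows
 [[ 0.043  0.999  0.   ]
 [ 0.999 -0.043 -0.   ]
 [-0.     0.    -1.   ]] 
q [-0.109  0.169  1.54   0.     1.433 -0.065] pos [0.667 0.002 0.2  ] t 20.275 0.059092533637192655
t: 20.9
tool_pos: [0.6661, 0.0, 0.1986]
tool_rot: [-1.978, -1.887, -0.522]
contact_force: [-0.3, 0.8, -1.3]
opening: 0.0595
grip_force: 86.1
t: 21.4
tool_pos: [0.6667, 0.0024, 0.2005]
tool_rot: [-1.974, -1.892, -0.525]
contact_force: [-0.4, -0.0, -1.1]
opening: 0.0593
grip_force: 86.1
F [ 0.159  0.021 -1.402] [0.252 0.416 0.594] T [-0.347  0.032  0.009] [0.025 0.026 0.021] toolaxes x,y,z rows
 [[ 0.038  0.867  0.497]
 [ 0.999 -0.043 -0.   ]
 [ 0.022  0.496 -0.868]] 
q [-0.314  0.214  1.551  0.5    1.533 -0.33 ] pos [0.667 0.002 0.2  ] t 21.65 0.05907165765192674
```

```bash
python3 -m handwheel '[[[0,0,0],[0,-0.17,0]],[[0,0,0],[0,-0.34,0]],[[0,0,0],[0,-0.51,0]],[[0,0,0],[0,-0.68,0]],[[0,0,0],[0,-0.85,0]]]'
python3 -m handwheel '[[[0,0,0],[0,-0.1,0]],[[0,0,0],[0,-0.19,0]],[[0,0,0],[0,-0.19,0]],[[0,0,0],[0,-0.19,0]],[[0,0,0],[0,-0.19,0]]]'
python3 rd.py
python3 -m handwheel '[[[0,0,0],[0,0.15,0]],[[0,0,0],[0,0.3,0]],[[0,0,0],[0,0.42,0]],[[0,0,0],[0,0.52,0]],[[0,0,0],[0,0.52,0]]]'
python3 -m handwheel '[[[0,0,0],[0,0,0]],[[0,0,0],[0,0,0]],[[0,0,0],[0,0,0]]]'
python3 rd.py; python3 rd.py
```

```text
t: 22.28
tool_pos: [0.6671, 0.0021, 0.2014]
tool_rot: [2.087, 1.997, -0.35]
contact_force: [0.5, 0.9, -1.9]
opening: 0.0594
grip_force: 86.1
t: 22.9
tool_pos: [0.6669, 0.0012, 0.2009]
tool_rot: [1.977, 1.89, -0.524]
contact_force: [0.8, 1.0, -0.8]
opening: 0.0593
grip_force: 86.1
F [ 0.314 -0.18  -1.442] [0.272 0.502 0.276] T [ 0.311 -0.017  0.003] [0.019 0.011 0.022] toolaxes x,y,z rows
 [[ 0.039  0.867 -0.497]
 [ 0.999 -0.044  0.   ]
 [-0.022 -0.496 -0.868]] 
q [ 0.097  0.242  1.518 -0.517  1.475  0.216] pos [0.667 0.001 0.2  ] t 23.15 0.05932998760369201
t: 23.78
tool_pos: [0.6666, -0.0, 0.2005]
tool_rot: [2.271, 2.169, -0.001]
contact_force: [0.1, 0.2, -1.6]
opening: 0.0592
grip_force: 86.1
t: 24.15
tool_pos: [0.6666, 0.0027, 0.2001]
tool_rot: [2.268, 2.174, -0.001]
contact_force: [-0.1, 0.8, -1.1]
opening: 0.0591
grip_force: 86.1
F [ 0.127 -0.132 -1.21 ] [0.379 0.337 0.54 ] T [-0.007 -0.01   0.012] [0.04  0.006 0.01 ] toolaxes x,y,z rows
 [[ 0.043  0.999 -0.   ]
 [ 0.999 -0.043 -0.   ]
 [-0.    -0.    -1.   ]] 
q [-0.108  0.169  1.54  -0.     1.433 -0.065] pos [0.667 0.002 0.2  ] t 24.4 0.05925781994384913
F [ 0.222 -0.045 -1.337] [0.346 0.207 0.367] T [0.012 0.009 0.008] [0.02  0.019 0.038] toolaxes x,y,z rows
 [[ 0.044  0.999  0.   ]
 [ 0.999 -0.044 -0.   ]
 [-0.     0.    -1.   ]] 
q [-0.109  0.169  1.54   0.     1.433 -0.065] pos [0.667 0.002 0.2  ] t 24.65 0.05949269407901289
```

The black box weighs ≈1.3 N with no moment shift, so it is empty and goes in the tray centre.

```bash
python3 - <<'E'
from h import *
go(.491,-.289,.20,-11.4)
E
```

```text
shift [-2.982e+01 -1.628e+01  2.000e-02] turn [-0.    -0.     0.155]
```

```bash
python3 -m handwheel '[[[-5,-2.7,0],[0,0,0.03]],[[-10,-5.5,0],[0,0,0.06]],[[-15,-8.2,0],[0,0,0.09]],[[-20,-10.9,0],[0,0,0.12]],[[-25,-13.6,0],[0,0,0.155]]]'
python3 -m handwheel '[[[-4.3,-3.4,0],[0,0,0]],[[-4.3,-3.4,0],[0,0,0]],[[-4.3,-3.4,0],[0,0,0]],[[-4.3,-3.4,0],[0,0,0]]]'
python3 - <<'E'
from h import *
np.set_printoptions(precision=3,suppress=True)
c=ctrl.calibration("wrist");cv2.imwrite("pics/w3.png",ctrl.get_image("wrist"))
go(.491,-.289,.02,-11.4);print(ctrl.get_obs()['tool_pos'],ctrl.get_obs()['t'])
a=np.radians(-11.4)
M=np.array([[np.cos(a),-np.sin(a)],[np.sin(a),np.cos(a)]])
for s in [(-1,-1),(-1,1),(1,-1),(1,1)]: print(s,proj("wrist",[*(M@(np.array(s)*[.105,.115])+[.491,-.289]),.018],c))
E
```

```text
t: 25.28
tool_pos: [0.5189, -0.2434, 0.2005]
tool_rot: [2.431, 1.989, 0.0]
contact_force: [0.1, 0.1, -0.9]
opening: 0.0589
grip_force: 86.5
t: 25.78
tool_pos: [0.4788, -0.2767, 0.2003]
tool_rot: [2.429, 1.992, 0.0]
contact_force: [0.1, -0.2, -0.9]
opening: 0.059
grip_force: 86.7
shift [-0.98  1.44 18.03] turn [ 0.    -0.     0.002]
[ 0.479 -0.277  0.2  ] 25.825
(-1, -1) [227.867 330.002]
(-1, 1) [210.458  88.728]
(1, -1) [433.357 330.106]
(1, 1) [456.52   89.538]
```

View pics/w3.png

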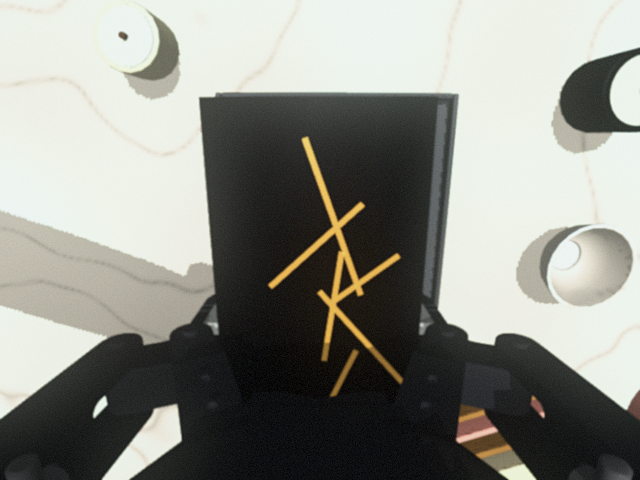

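The tray's far-right corner at px (458,95) agrees with the prediction; the box is aligned with the tray.

```bash
python3 -m handwheel '[[[-1,1.4,5],[0,0,0]],[[-1,1.4,10],[0,0,0]],[[-1,1.4,14],[0,0,0]],[[-1,1.4,16.5],[0,0,0]],[[-1,1.4,17.8],[0,0,0]]]'
python3 -m handwheel '[[[0,0,0],[0,0,0]],[[0,0,0.1],[0,0,0]],[[0,0,0.2],[0,0,0]],[[0,0,0.3],[0,0,0]],[[0,0,0.3],[0,0,0]]]'
python3 rd.py
```

```text
t: 26.45
tool_pos: [0.4896, -0.2886, 0.0203]
tool_rot: [-2.427, -1.991, 0.001]
contact_force: [-0.3, 0.6, -0.2]
opening: 0.0595
grip_force: 86.7
t: 27.08
tool_pos: [0.4899, -0.2901, 0.0195]
tool_rot: [2.43, 1.99, 0.0]
contact_force: [0.1, -0.3, -1.7]
opening: 0.059
grip_force: 86.7
F [-0.261  0.103 -1.428] [0.227 0.231 0.532] T [ 0.015 -0.016 -0.011] [0.017 0.017 0.021] toolaxes x,y,z rows
 [[ 0.197  0.98   0.   ]
 [ 0.98  -0.197  0.   ]
 [ 0.    -0.    -1.   ]] 
q [-0.665  0.149  1.89   0.     1.102 -0.467] pos [ 0.49  -0.29   0.019] t 27.325 0.058789593216526256
```

```bash
python3 -m handwheel '[[[0,0,0.1],[0,0,0]],[[0,0,0.15],[0,0,0]],[[0,0,0.2],[0,0,0]],[[0,0,0.25],[0,0,0]],[[0,0,0.25],[0,0,0]]]'
python3 rd.py
```

```text
t: 27.95
tool_pos: [0.4901, -0.2901, 0.0173]
tool_rot: [2.43, 1.99, 0.0]
contact_force: [-2.6, 1.5, 5.0]
opening: 0.0591
grip_force: 87.2
F [-3.179  1.848  5.249] [0.485 0.416 0.633] T [0.247 0.294 0.025] [0.02  0.024 0.022] toolaxes x,y,z rows
 [[ 0.197  0.98  -0.   ]
 [ 0.98  -0.197  0.   ]
 [ 0.    -0.    -1.   ]] 
q [-0.665  0.153  1.89  -0.     1.098 -0.467] pos [ 0.49  -0.29   0.017] t 28.2 0.05901260829652743
```

In contact. Release, retreat, and look.

```bash
python3 -m handwheel '[[[0,0,0],[0,0,0]],[[0,0,0],[0,0,0]],[[0,0,0],[0,0,0]],[[0,0,0],[0,0,0]],[[0,0,0],[0,0,0]]]' -1
python3 -m handwheel '[[[0,0,-3],[0,0,0]],[[0,0,-7],[0,0,0]],[[0,0,-12],[0,0,0]],[[0,0,-17],[0,0,0]],[[0,0,-20],[0,0,0]]]'
python3 -m handwheel '[[[0,0,0],[0,0,0]],[[0,0,0],[0,0,0]],[[0,0,0],[0,0,0]]]'
python3 - <<'E'
from h import *
w=ctrl.get_image("wrist");t=ctrl.get_image("top")
cv2.imwrite("pics/end.png",np.hstack([cv2.resize(w,(400,300)),cv2.resize(t[130:370,120:440],(400,300))]))
E
```

```text
t: 28.82
tool_pos: [0.4898, -0.29, 0.0166]
tool_rot: [-2.431, -1.99, -0.0]
contact_force: [0.2, -0.5, -0.9]
opening: 0.0851
grip_force: 0.0
t: 29.45
tool_pos: [0.4907, -0.2906, 0.2203]
tool_rot: [2.427, 1.988, 0.001]
contact_force: [-0.7, -0.2, -0.9]
opening: 0.0852
grip_force: 0.0
t: 29.82
tool_pos: [0.4889, -0.2893, 0.2142]
tool_rot: [-2.428, -1.988, 0.001]
contact_force: [-0.6, 0.5, -0.3]
opening: 0.0855
grip_force: 0.0
```

View pics/end.png

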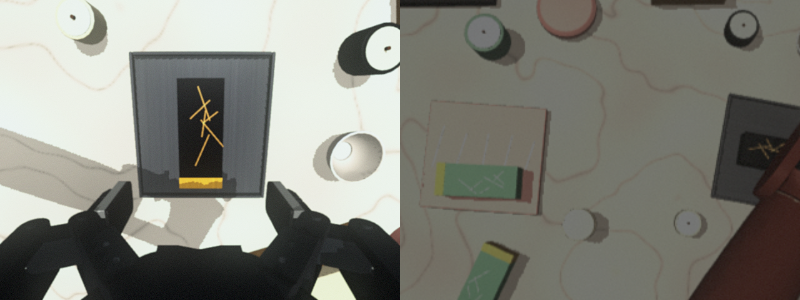

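The black box lies flat in the middle of the tray (left panel, px 178-224 × 78-190), and the green box is on the slab (right panel, px 437-530 × 163-200); nothing else has moved.

```bash
python3 -c "
from station import ctrl
print(ctrl.finish_job())"
```

```text
the job is handed in; nothing more can be done
None
```

The job is handed in (no verdict came back): the green box weighed about 2.3 N, so it holds a ball and lies on the pink slab; the black box weighed about 1.3 N, so it is empty and lies in the steel tray.

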